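Inch the tube winder from its bench controls

ROBOT

A 6-joint arm with a two-finger parallel gripper is mounted at the origin on the work surface. World frame = base frame: x ahead of the robot, y to its left, z up, the work surface at z = 0. Lengths are in m, angles in degrees, forces in N, time in s.
With the tool pointing down it reaches from about 0.425 to 1.125 m from the base axis. Payload 14.9 kg.
Tool frame: the origin (TCP) lies on the centre line of the jaws, within the pads' length; the fingertips stand 17 mm ahead of it and the grasp point (between the pads) lies 2 mm behind it; x points along the fingers, y is the direction in which the jaws open and shut, and the axes are right-handed (so a half turn about x gives the same grasp; the last joint's range is limited). The gripper opens to 91 mm and grips with 3 to 60 N. Pads are 32 mm wide; open, the fingers measure 118 mm over their backs; the gripper's body (76 mm by 178 mm) begins 60 mm behind the grasp point.
Start: joints at [66.389, 21.709, 99.362, -0, 58.929, -1.908], TCP at [0.259, 0.65, 0.231] pointing down, gripper open.
Joint ranges: [-158.91, 158.91], [-42.39, 125.64], [0.06, 152.35], [-60.88, 240.88], [17.5, 164.5], [-176.32, 176.32]. Speed limits (degrees/s): [108.29, 108.29, 136.94, 180, 180, 180].

INTERFACE

Orientations are given as [roll, pitch, yaw] about the fixed x, y, z axes, in that order (R = Rz(yaw) Ry(pitch) Rx(roll)).
In Python, from workcell import ctrl gives the robot as it stands.
- The arm moves only by the shell command python3 -m jog 'ROWS' [FORCE]. ROWS is JSON, a list of rows, each a list of 3 entries, a list of its own where there are three numbers: the turn, a rotation vector about the tool's x, y, z in degrees, then the shift along the tool's x, y, z in mm, then the gripper command: -1 is fully open, 1 is shut, values between are in proportion. In form: [[[rx, ry, rz], [tx, ty, tz], gripper], ...]. A call has 1 to 5 rows; each row shifts and turns the pose as measured when the row begins, along the tool's axes as they then stand; what a row does not reach is not made up. A row lasts 1/8 s, in which the tool goes at most 62.5 mm and 10.7 degrees, less where a joint would pass 70% of its speed; a pose out of reach is approached as far as the arm can. A call with a gripper value outside its range is refused whole. The fingers move at their own pace and stop on an object; FORCE is the grip in N (left out, the last holds). Time passes only in rows, so rows that do not move let the fingers close. It gives the time, the measured TCP pose, the force and the opening at its end, in the units of the state.
- ctrl.state(): the state, without advancing time (a new reading comes with each control period).
- ctrl.snapshot(name): name is "scene" or "top" or "wrist"; returns the picture (480x640x3 uint8, red, green, blue); there is no depth.
- ctrl.camera_model(name): a dict with "mtx" (3x3 intrinsics, pixels), "rvec" (rotation vector, rad) and "tvec" (3), from world to camera coordinates, as OpenCV has them. Camera axes: x right, y down, z forward; pixel columns grow to the right and rows downward; lengths in m; the calibration is good to about 2 mm. A picture is of the moment at which its call begins: read the wrist's pose just before it. camera_model takes no time and is no camera call; for the wrist camera it gives the pose at the moment of the call.
- ctrl.finish_job(): hands the job in, once; it reports no verdict.
The state is a dict: "time": time; "q": joint angles; "dq": joint speeds; "effort": joint torques, N m; "position": TCP position; "orientation": TCP orientation; "ft_force": force on the tool from outside, world axes, zero at the start; "torque": the same for the moment, N m; "opening": finger opening in m.
Only numpy, scipy, OpenCV 4.12 (cv2) and the standard library are available. Lean on these libraries where they do the work, as an engineer would, in place of code of your own. Each camera call takes 0.05 s, during which the arm holds its last target. There are 200 camera calls.

TASK

Get the cardboard-tube winder turning from the row of controls on the bench: first push the popped-up thin breaker pin fully in, then press down the raised end of the rocker switch so that it tips fully over, and last press the round inch button fully down and keep it down: finish while still holding it down with the fingertips. Leave the square stop button unpressed, and do not pick up or shift the tube, tape roll or jar standing around the controls.

Things in the scene. Friction and masses are not known exactly. Their poses are not given: they have to be found in the camera images.
- panel: Bare aluminium plate fixed to the bench, 110 (x) x 330 (y) x 12 mm thick; origin at the centre of its underside on the bench, z up. Four separate fixed white boxes stand on it in a row along its y axis at y = -120, -40, 40 and 120 mm, in an order that changes from run to run, all turned like the plate. Each box is 76 x 76 mm and 40 mm high, so its top is 52 mm above the bench; one grey control sits at the centre of each top.
- breaker_top (a point): Centre of the top of the breaker pin: a thin upright round grey pin, 14 mm across, in a flat steel collar 24 mm across and 3 mm high. Popped up, the pin's top is 14 mm above its box; pushed in, 6 mm.
- breaker (a joint): Travel of the breaker pin in m: about 0 (to 0.0015) popped up, 0.008 fully in. Moves straight down against about 3 N of friction, and stays where it is left.
- rocker_press (a point): Where to press: upper face of its raised half, 22 mm out from the pivot. The grey rocker is a shallow V from the side, 64 mm long along the panel's x, 34 mm wide, pivoted at its middle 6 mm above its box. Off, the -x half lies level and the +x half (away from the robot) rises at 0.36 rad, end about 13 mm above the pivot; tipped over, the +x half is level, its face 8.5 mm above the box.
- rocker (a joint): Angle of the rocker in rad: about 0 (to 0.05) off, 0.36 fully tipped over (on). Pressing the +x end down increases it; friction of 0.06 N m (about 3 N at the pressing point), and it stays where it is left.
- inch_top (a point): Centre of the top of the inch button: a round grey button 36 mm across with a bevelled rim and a flat top 24 mm across. Its top is 16 mm above its box when up, 8 mm when fully down.
- inch (a joint): Travel of the inch button in m: 0 up, 0.008 fully down. Moves straight down on a spring: 1.5 N to start it, 5 N fully down; springs up when let go.
- stop_top (a point): Centre of the top of the stop button, to be left unpressed: a flat square grey button 36 x 36 mm, its top 12 mm above its box.
- stop (a joint): Travel of the stop button in m: 0 up, 0.008 fully down; same spring as the inch button.
- tube: Loose piece of cardboard tube standing upright on the bench on the robot's side of the panel, 52 mm across, 110 mm high, open at both ends; origin at the centre of its underside. To be left alone.
- tape: Loose roll of yellow tape lying flat on the bench beyond the panel, 96 mm across, 48 mm high; origin at the centre of its underside. To be left alone.
- jar: Loose small glass jar with a steel lid standing on the bench beyond the panel, 52 mm across, 60 mm high; origin at the centre of its underside. To be left alone.

How it is judged (in metres and radians):
On the way, in this order (a step that is already met when the one before it is completed fails the run):
1. the breaker pin is fully in (value of joint breaker above 0.0065 m), for 0.1 s.
2. the rocker is tipped fully over (value of joint breaker above 0.0065 m and value of joint rocker above 0.29 rad), for 0.1 s.
3. the inch button is held fully down by the fingers (all of step 2 and value of joint inch above 0.0065 m and contact force between the fingers and inch above 2 N), for 0.3 s.
At the end, for the whole second after the job is handed in: Breaker pin in by more than 6.5 of 8 mm, rocker tipped over by more than 0.29 of 0.36 rad, inch button more than 6.5 of 8 mm down and held there by the fingers with more than 2 N, stop button less than 2 mm down, and the tube, tape roll and jar within 20 mm of where they stood (all of step 3 and value of joint stop below 0.002 m and distance of each of tube, tape, jar from where it was at the start of the episode below 0.02 m); the arm keeps its last pose, push and grip.
It fails at once if the rocker is tipped over before the breaker pin is in (value of joint rocker above 0.2 rad and value of joint breaker below 0.006 m).
It fails at once if the inch button is pressed before the breaker pin is in and the rocker is on (value of joint inch above 0.003 m and (value of joint rocker below 0.27 rad or value of joint breaker below 0.006 m)).
It fails at once if the stop button is pressed (value of joint stop above 0.003 m).
It fails at once if the tube, tape roll or jar is lifted, tipped over or shifted by more than 20 mm (distance of any of tube, tape, jar from where it was at the start of the episode above 0.02 m or angle between any of tube, tape, jar's own z axis and vertical above 0.4 rad).
It also fails if it takes over 48 s, if anything falls off the work surface, if the arm or the gripper's body presses on something with over 40 N, if the wrist force passes 120 N, or if a joint passes its speed limit or range.

## Working session

There is one attempt and no reset: what is moved stays moved. The work goes in short steps, Python scripts to look and compute and a shell command to move; the robot and the scene stay as the last step left them, time stands still between calls to the robot, and variables do not carry over. Pictures are saved under pics/ and viewed, about 8 in all and at most 12, crops included, and the job is handed in when it is done.

```bash
mkdir -p pics; python3 - <<'E'
from workcell import ctrl
import cv2
s=ctrl.state();print(s)
for n in("top","scene"):
    cv2.imwrite(f"pics/{n}0.png",ctrl.snapshot(n)[:,:,::-1]);print(n,ctrl.camera_model(n))
E
```

```text
{'time': 0.0, 'q': array([ 6.63884001e+01,  2.17364255e+01,  9.93965925e+01,  1.53012003e-04,
        5.89260815e+01, -1.90697607e+00]), 'dq': array([-0.01854946, -0.04899345,  0.02295305, -0.03406167, -0.08676614,
       -0.04504844]), 'effort': array([-2.70740165e-03, -7.63735271e+01, -4.34356105e+01,  6.49924530e-02,
        4.25188593e-02, -1.05282556e-04]), 'position': array([0.25871872, 0.6500308 , 0.23030523]), 'orientation': array([ -92.03395208,   89.94090033, -113.73865497]), 'ft_force': array([-0.50430911, -0.01975535,  0.46611702]), 'torque': array([-0.00337117,  0.00758993, -0.01576713]), 'opening': 0.09122627928528407}
top {'mtx': array([[584.50360169,   0.        , 320.47372897],
       [  0.        , 584.50360169, 236.84662552],
       [  0.        ,   0.        ,   1.        ]]), 'rvec': array([ 2.16610601, -2.10923179,  0.1252832 ]), 'tvec': array([0.0046691 , 0.59262021, 0.8626302 ])}
scene {'mtx': array([[556.3966157 ,   0.        , 319.38955388],
       [  0.        , 556.3966157 , 236.73405337],
       [  0.        ,   0.        ,   1.        ]]), 'rvec': array([ 1.04125967,  2.31066725, -1.16783432]), 'tvec': array([ 0.38665371, -0.20130263,  1.21855022])}
```

View pics/top0.png

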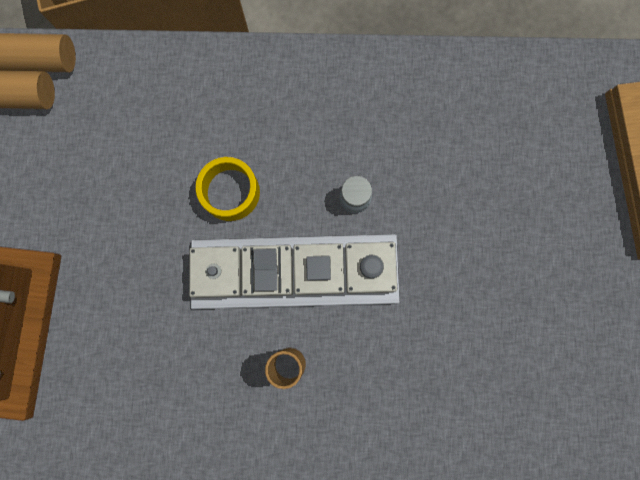

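View pics/scene0.png

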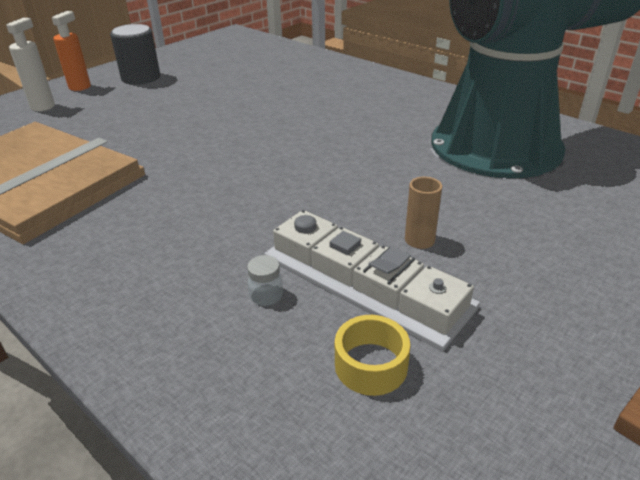

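Top view: from left (+y), the breaker is at (212,270), the rocker at (265,268), the stop at (318,267) and the inch button at (372,265). The tube (284,370) is on the near side; the tape (227,188) and jar (356,194) are beyond the panel. The scene view shows the same order.

```bash
cat > h.py <<'E'
import numpy as np,cv2
from workcell import ctrl
from scipy.optimize import least_squares
from scipy.spatial.transform import Rotation as R
def proj(P,m): return cv2.projectPoints(np.array(P,float),m['rvec'],m['tvec'],m['mtx'],None)[0][:,0]
def back(uv,z,m):
    M=cv2.Rodrigues(m['rvec'])[0];d=M.T@np.linalg.inv(m['mtx'])@[uv[0],uv[1],1];c=-M.T@m['tvec']
    return c+d*(z-c[2])/d[2]
def world(L,p):
    L=np.array(L,float);c,s=np.cos(p[2]),np.sin(p[2])
    return np.c_[p[0]+c*L[:,0]-s*L[:,1],p[1]+s*L[:,0]+c*L[:,1],L[:,2]]
def T(tgt,yaw=None):
    "shift in tool axes (mm) to tgt, current yaw info"
    s=ctrl.state();M=R.from_euler('xyz',s['orientation'],degrees=True).as_matrix()
    return 1e3*M.T@(np.array(tgt)-s['position']),M,s
E
python3 - <<'E'
from h import *
t=ctrl.camera_model('top');s=ctrl.camera_model('scene')
L=[[0,.12,.066],[0,-.04,.064],[0,-.12,.068]]
Lt=L+[[.055,.165,.012],[.055,-.165,.012],[-.055,-.165,.012],[-.055,.165,.012]]
ut=np.array([[212,270],[318,267],[372,265],[191,241],[397,235],[398,302],[192,308]])
us=np.array([[438,284],[346,241],[305,221]])
f=lambda p:np.r_[(proj(world(Lt,p),t)-ut).ravel(),(proj(world(L,p),s)-us).ravel()]
r=least_squares(f,[.6,0.05,0]);print(r.x,np.degrees(r.x[2]));print(r.fun.reshape(-1,2).round(1))
print(world([[0,.12,.066],[.022,.04,.066],[0,-.04,.064],[0,-.12,.068]],r.x).round(4))
for n,u,z in(('tube',(284,370),.11),('tape',(227,188),.048),('jar',(356,191),.06)):print(n,back(u,z,t).round(3))
d,M,st=T([r.x[0],r.x[1],.2]);print(M.round(3))
E
```

```text
[0.54140271 0.06255042 0.05367111] 3.075128303551026
[[-0.9 -0.3]
 [-0.2 -0.1]
 [-0.6  0.2]
 [-0.8 -1.8]
 [-0.9 -1.7]
 [ 1.1  0.6]
 [-2.2  0.1]
 [-0.1 -3.2]
 [-1.3 -1.8]
 [-0.5 -2.3]]
[[ 0.535   0.1824  0.066 ]
 [ 0.5612  0.1037  0.066 ]
 [ 0.5435  0.0226  0.064 ]
 [ 0.5478 -0.0573  0.068 ]]
tube [0.395 0.064 0.11 ]
tape [0.665 0.168 0.048]
jar [ 0.662 -0.032  0.06 ]
[[-0.     0.37   0.929]
 [-0.001  0.929 -0.37 ]
 [-1.    -0.001 -0.   ]]
```

```bash
python3 -m jog '[[[-8.3,0,0],[0,0,0],1],[[-8.3,0,0],[0,0,0],1],[[-8.2,0,0],[0,0,0],1],[[0,0,0],[0,-48,25],1],[[0,0,0],[0,-48,25],1]]' 20; python3 -m jog '[[[0,0,0],[0,-48,25],1],[[0,0,0],[0,-48,25],1],[[0,0,0],[0,-48,25],1],[[0,0,0],[0,-48,25],1],[[0,0,0],[0,-48,25],1]]'; python3 - <<'E'
from h import *
d,M,s=T([.535,.1824,.16]);print(d.round(1),s['time'],M.round(3),s['opening'])
E
```

```text
time: 0.72
position: [0.3143, 0.5568, 0.2284]
orientation: [-120.8, 89.8, -116.7]
ft_force: [0.3, 0.1, 0.0]
opening: 0.0442
time: 1.35
position: [0.4592, 0.3185, 0.2281]
orientation: [-124.0, 89.7, -119.7]
ft_force: [0.6, 0.0, -0.0]
opening: 0.0003
[  68.5 -141.    65.7] 1.35 [[-0.002 -0.074  0.997]
 [-0.004  0.997  0.074]
 [-1.    -0.004 -0.003]] 0.00032021462507781365
```

```bash
python3 -m jog '[[[0,0,0],[8,-47,22],1],[[0,0,0],[8,-47,22],1],[[0,0,0],[8,-47,22],1],[[0,0,0],[0,0,0],1],[[0,0,0],[0,0,0],1]]'; python3 - <<'E'
from h import *
d,M,s=T([.535,.1824,.12]);print(d.round(1),s['time'])
m=ctrl.camera_model('wrist');im=ctrl.snapshot('wrist')[:,:,::-1].copy()
p=[.5414,.0626,.0537]
for q in proj(world([[0,.12,.066],[.022,.04,.066],[0,-.04,.064],[0,-.12,.068]],p),m): print(q); cv2.drawMarker(im,tuple(int(v) for v in np.clip(q,-2000,2000)),(0,0,255),0,12)
tip=s['position']+M@[.017,0,0];q=proj([tip],m)[0];print('tip',tip,q)
cv2.imwrite('pics/w1.png',im)
E
```

```text
time: 1.98
position: [0.5381, 0.1751, 0.2035]
orientation: [-128.4, 89.7, -124.4]
ft_force: [0.7, 0.4, -0.4]
opening: 0.0005
[83.4  7.8 -2.4] 1.975
[326.6124814  229.84191229]
[237.48098799 252.05029289]
[146.90873194 226.51510758]
[ 53.63958195 226.22702025]
tip [0.538083   0.175037   0.18645368] [318.52620982 290.31892111]
```

View pics/w1.png

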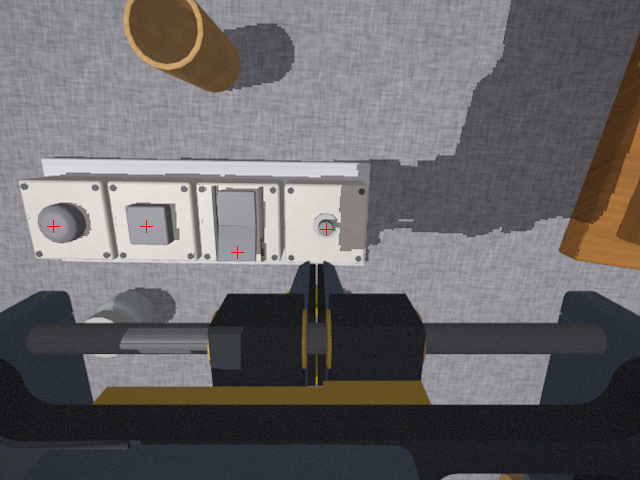

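The wrist view shows the controls within about 5 px (~5 mm) of their predicted marks, with the rocker's raised half (the bottom half in the image) on the far side. I'll zoom in to refine this.

```bash
python3 - <<'E'
from h import *
im=ctrl.snapshot('wrist')[:,:,::-1]
a=cv2.resize(im[190:270,290:370],None,fx=5,fy=5,interpolation=2);b=cv2.resize(im[190:270,20:100],None,fx=5,fy=5,interpolation=2)
cv2.imwrite('pics/w2.png',np.hstack([a,b]))
E
```

```text
(no output)
```

View pics/w2.png

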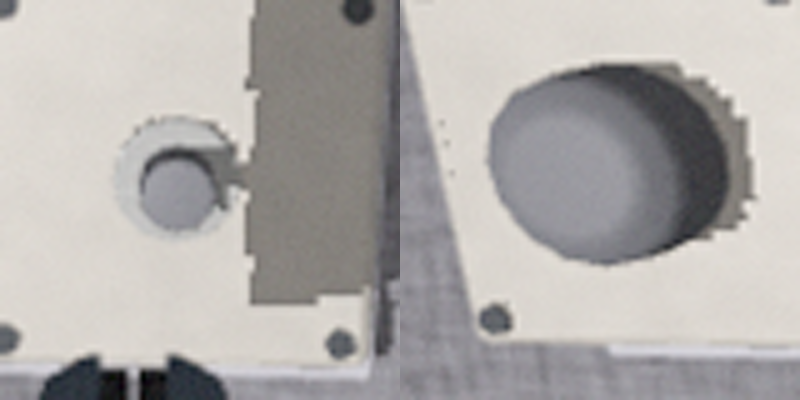

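The breaker top is at (326,228.6), which matches its prediction to about 1 px. The inch top is about 4 px nearer the robot than predicted. Next I descend on the breaker.

```bash
python3 -m jog '[[[0,0,0],[30,7,-2],1],[[0,0,0],[40,0,0],1],[[0,0,0],[12,0,0],1],[[0,0,0],[0,0,0],1],[[0,0,0],[0,0,0],1]]';python3 - <<'E'
from h import *
d,M,s=T([.535,.1824,.0735]);print(d.round(1),s['time'],(s['position']+M@[.017,0,0]).round(4),s['ft_force'])
m=dict(zip(['rvec','tvec','mtx'],[np.array(0)]*3))
E
```

```text
time: 2.7
position: [0.5355, 0.1867, 0.1229]
orientation: [-61.9, 89.8, -57.5]
ft_force: [0.4, -1.0, -0.1]
opening: 0.0008
[49.4 -4.1 -0.9] 2.7 [0.5355 0.1867 0.1059] [ 0.42367309 -1.046983   -0.08465501]
```

```bash
python3 -m jog '[[[0,0,0],[20,-4,-1],1],[[0,0,0],[12,0,0],1],[[0,0,0],[6,0,0],1],[[0,0,0],[0,0,0],1]]'; python3 -m jog '[[[0,0,0],[4,0,0],1],[[0,0,0],[4,0,0],1],[[0,0,0],[3,0,0],1]]'; python3 -m jog '[[[0,0,0],[2,0,0],1],[[0,0,0],[0,0,0],1]]'
```

```text
time: 3.2
position: [0.5357, 0.1823, 0.0837]
orientation: [-33.2, 89.8, -28.9]
ft_force: [-0.1, -0.3, 0.4]
opening: 0.0008
time: 3.58
position: [0.5363, 0.1825, 0.074]
orientation: [-31.9, 89.8, -27.5]
ft_force: [-18.0, -6.0, 57.7]
opening: 0.0005
time: 3.82
position: [0.5361, 0.1825, 0.0751]
orientation: [-67.6, 89.8, -63.2]
ft_force: [-5.9, -2.4, 6.8]
opening: 0.0004
```

The pin bottomed out at tip height 0.058, which is the pushed-in height. Now up and across to the rocker.

```bash
python3 -m jog '[[[0,0,0],[-20,0,0],1],[[0,0,0],[-25,0,0],1],[[0,0,0],[0,-40,11],1],[[0,0,0],[0,-40,11],1],[[0,0,0],[0,0,0],1]]'; python3 - <<'E'
from h import *
d,M,s=T([.5641,.1039,.1]);print(d.round(1),s['time'],M.round(3))
m=ctrl.camera_model('wrist');im=ctrl.snapshot('wrist')[:,:,::-1].copy()
p=[.5414,.0626,.0537]
for q in proj(world([[0,.12,.058],[.022,.04,.066],[0,-.04,.064],[0,-.12,.068]],p),m): print(q); cv2.drawMarker(im,tuple(int(v) for v in np.clip(q,-2000,2000)),(0,0,255),0,12)
cv2.imwrite('pics/w3.png',im)
E
```

```text
time: 4.45
position: [0.5656, 0.1031, 0.1223]
orientation: [-35.4, 89.7, -30.9]
ft_force: [0.7, 0.6, 0.0]
opening: 0.0001
[22.3  1.  -1.5] 4.45 [[ 0.004 -0.078  0.997]
 [-0.003  0.997  0.078]
 [-1.    -0.003  0.004]]
[441.95222613 225.40733061]
[319.81284592 258.21875953]
[195.70828889 221.93371967]
[ 65.84905937 220.48871571]
```

View pics/w3.png

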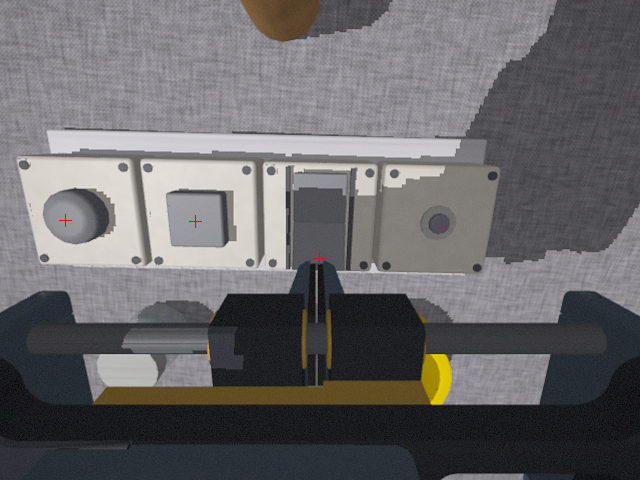

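Breaker is in. The controls lie about 3 mm nearer the robot than predicted, so I shift by that and press the rocker.

```bash
python3 -m jog '[[[0,0,0],[20,1,-4],1],[[0,0,0],[10,0,0],1],[[0,0,0],[6,0,0],1],[[0,0,0],[4,0,0],1],[[0,0,0],[4,0,0],1]]'; python3 -m jog '[[[0,0,0],[3,0,0],1],[[0,0,0],[2,0,0],1],[[0,0,0],[0,0,0],1]]'
```

```text
time: 5.12
position: [0.5624, 0.1071, 0.078]
orientation: [-20.0, 89.6, -15.4]
ft_force: [0.3, -0.5, 3.8]
opening: 0.0004
time: 5.5
position: [0.5626, 0.1072, 0.0781]
orientation: [-37.3, 89.7, -32.7]
ft_force: [0.3, 1.0, -0.7]
opening: 0.0004
```

```bash
python3 -m jog '[[[0,0,0],[3,0,0],1],[[0,0,0],[3,0,0],1]]'; python3 -m jog '[[[0,0,0],[3,0,0],1]]'; python3 -m jog '[[[0,0,0],[3,0,0],1]]'
```

```text
time: 5.75
position: [0.5632, 0.1073, 0.077]
orientation: [-60.1, 89.8, -55.5]
ft_force: [-27.9, -7.3, 79.7]
opening: 0.0005
time: 5.88
position: [0.5632, 0.1073, 0.077]
orientation: [-92.5, 89.8, -87.8]
ft_force: [-26.2, -4.9, 70.7]
opening: 0.0007
time: 6.0
position: [0.5633, 0.1073, 0.0771]
orientation: [-117.1, 89.8, -112.5]
ft_force: [-24.7, -4.2, 65.2]
opening: 0.0005
```

The rocker is on its stop (tip height 0.060). Now lift and move over the stop button to the inch button.

```bash
python3 -m jog '[[[0,0,0],[-25,0,0],1],[[0,0,0],[-30,0,0],1],[[0,0,0],[0,-55,-11],1],[[0,0,0],[0,-55,-11],1],[[0,0,0],[0,-53,-10],1]]'; python3 -m jog '[[[0,0,0],[0,0,0],1],[[0,0,0],[0,0,0],1]]'; python3 - <<'E'
from h import *
d,M,s=T([.544,-.058,.1]);print(d.round(1),s['time'],M.round(3),s['position'])
m=ctrl.camera_model('wrist');im=ctrl.snapshot('wrist')[:,:,::-1].copy()
p=[.5374,.0626,.0537]
for q in proj(world([[0,.12,.058],[.022,.04,.0605],[0,-.04,.064],[0,-.12,.068]],p),m): print(q); cv2.drawMarker(im,tuple(int(v) for v in np.clip(q,-2000,2000)),(0,0,255),0,12)
cv2.imwrite('pics/w4.png',im)
E
```

```text
time: 6.62
position: [0.5444, -0.0585, 0.1349]
orientation: [-113.4, 89.8, -108.4]
ft_force: [0.6, 0.8, -1.0]
opening: 0.0003
time: 6.88
position: [0.5436, -0.061, 0.1344]
orientation: [-127.3, 89.8, -122.6]
ft_force: [0.1, 0.1, 0.2]
opening: 0.0007
[34.4  3.   0.8] 6.875 [[-0.002 -0.082  0.997]
 [-0.003  0.997  0.082]
 [-1.    -0.003 -0.002]] [ 0.54355993 -0.06097933  0.13439787]
[657.02970652 264.69365123]
[541.90003886 291.30518838]
[437.90167843 261.6243358 ]
[323.69242717 260.51871471]
```

View pics/w4.png

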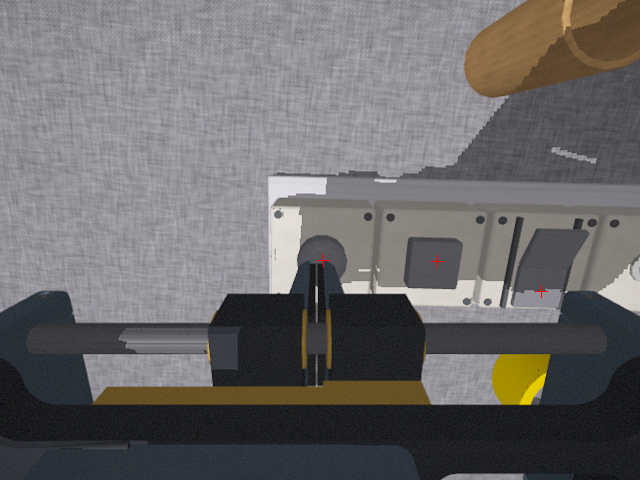

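The rocker is tipped: its near end is up and its far half level. The inch button (about (322,259)) lies under the fingertips. Now I press it.

```bash
python3 -m jog '[[[0,0,0],[20,3,1],1],[[0,0,0],[16,0,0],1],[[0,0,0],[10,0,0],1],[[0,0,0],[5,0,0],1],[[0,0,0],[4,0,0],1]]'; python3 -m jog '[[[0,0,0],[2,0,0],1],[[0,0,0],[2,0,0],1]]'; python3 -m jog '[[[0,0,0],[1.5,0,0],1],[[0,0,0],[1.5,0,0],1]]'
```

```text
time: 7.55
position: [0.545, -0.0549, 0.0776]
orientation: [-123.2, 89.8, -118.2]
ft_force: [-2.0, -1.1, 5.0]
opening: 0.0005
time: 7.8
position: [0.5453, -0.0549, 0.0764]
orientation: [-143.0, 89.7, -138.0]
ft_force: [-20.4, 2.6, 52.1]
opening: 0.0006
time: 8.05
position: [0.5453, -0.0549, 0.0768]
orientation: [-156.4, 89.7, -151.4]
ft_force: [-13.4, 1.4, 30.5]
opening: 0.0005
```

```bash
python3 -m jog '[[[0,0,0],[1.5,0,0],1],[[0,0,0],[1.5,0,0],1],[[0,0,0],[1.5,0,0],1]]'; python3 - <<'E'
from h import *
im=ctrl.snapshot('scene')[:,:,::-1]
for i in range(4): ctrl.snapshot('top')
s=ctrl.state();print(s['time'],s['ft_force'],s['position'])
cv2.imwrite('pics/s5.png',cv2.resize(im[170:410,200:520],None,fx=2,fy=2))
E
```

```text
time: 8.43
position: [0.5453, -0.0549, 0.0768]
orientation: [-165.7, 89.6, -160.8]
ft_force: [-13.8, 2.9, 31.5]
opening: 0.0
8.675 [-13.86902458   1.3025704   31.49320609] [ 0.54529275 -0.05496444  0.07679833]
```

View pics/s5.png

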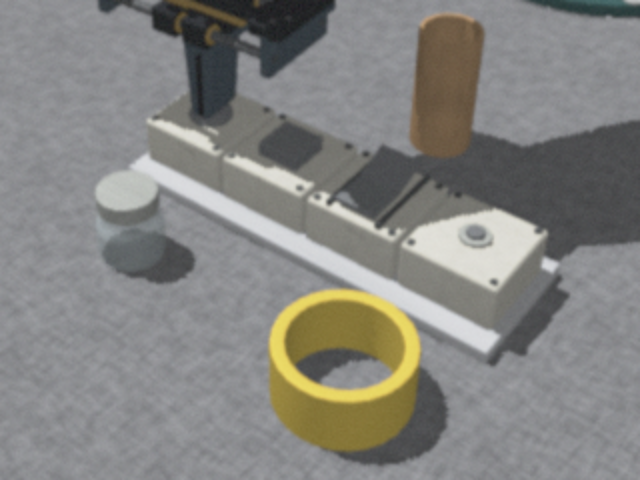

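The scene view shows the breaker pin in, the rocker tipped, the stop button up and the fingers on the inch button. The tube, tape and jar look undisturbed, and the push holds steady at 31 N.

```bash
python3 -c "
from workcell import ctrl
print(ctrl.finish_job())"
```

```text
the job is handed in; nothing more can be done
None
```

I pushed the breaker pin in, tipped the rocker over, then pressed the inch button and handed the job in at about 8.7 s with the closed fingertips still holding it down. `finish_job` gave no verdict, so these results rest on my own readings.

- **Breaker pin:** it bottomed out with the fingertips at 58 mm, the height given for fully in. The wrist and scene pictures show it in.
- **Rocker:** the fingertips stopped at about 60 mm, which matches the level face of the tipped-over rocker. The picture shows its near end raised.
- **Inch button:** the fingertips are at about 60 mm, which is fully down. The upward force held steady at about 31 N over the last 0.25 s before handing in.
- **Stop button, tube, tape and jar:** in the last picture the stop button is up and the three loose objects look undisturbed. I judged this by eye and did not measure it.

**Disagreement:** close-up pictures put the controls about 3–4 mm nearer the robot than my first estimate, so I corrected for that before pressing the rocker and the inch button.

**Peak forces:** the readings peaked briefly at about 58 N on the breaker pin, 80 N on the rocker and 52 N on the inch button. These were vertical forces at the fingertips, and the wrist limit is 120 N.

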